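# Unstack the cellar preserves into their trays

## Task

Take the stack of preserves apart from the top down, standing each piece upright, flat and let go inside the wooden tray of its own shape and size before taking the next: the small jar in the small round dish, the wider jar in the large round dish, the square tin in the square tray, the long tin in the oblong tray. Set them down rather than dropping them, knock none of them over, and leave the two tall green bottles where they stand.

Things in the scene. Friction and masses are not known exactly. Their poses are not given: they have to be found in the camera images.
- small_jar: Small round honey jar with a flat brass lid, 36 mm diameter, 48 mm high, about 80 g; top of the stack. Origin: centre of its underside; z up.
- round_jar: Wider, squat round jam jar with a flat white lid, 56 mm diameter, 46 mm high, about 180 g; second from the top, under the small jar. Origin: centre of its underside; z up.
- square_tin: Plain steel tin, square 64 x 64 mm, 44 mm high, about 240 g; third from the top, under the round jar. Origin: centre of its underside; x and y square to its sides, z up.
- long_tin: Plain aluminium tin, 66 mm along its x, 150 mm along its y, 38 mm high, about 380 g; bottom of the stack, standing on the table. Origin: centre of its underside; z up.
- small_dish: The smaller of two round dark wooden dishes, for the small jar: outside diameter 64 mm, inside about 52 mm, floor 4 mm above the table, rim 6 mm above that floor (10 mm in all). Fixed to the table. Origin: centre of its underside, on the table; z up.
- big_dish: The larger of two round dark wooden dishes, for the round jar: outside diameter 82 mm, inside about 70 mm, floor 4 mm above the table, rim 6 mm above that floor. Fixed. Origin: centre of its underside, on the table.
- square_tray: Square dark wooden tray, for the square tin: outside 90 x 90 mm, inside 80 x 80 mm, floor 4 mm above the table, rim 6 mm above that floor. Fixed. Origin: centre of its underside, on the table; x and y square to its sides.
- long_tray: Oblong dark wooden tray, for the long tin: outside 92 mm along its x and 176 mm along its y, inside 82 x 166 mm, floor 4 mm above the table, rim 6 mm above that floor. Fixed. Origin: centre of its underside, on the table.
- bottle_a: Tall green glass bottle, 56 mm diameter, 170 mm high, loose, standing among the trays; to be left alone. Origin: centre of its underside.
- bottle_b: A second bottle just like it: 56 mm diameter, 170 mm high, loose, to be left alone. Origin: centre of its underside.
Things that resemble listed ones, but are neither listed nor needed, are in the scene too. Leave any turquoise look-alike of the small_jar alone.

How it is judged:
By the outcome, as a careful person would: the job done as asked, in the order asked, and still so for the second after the job is handed in, with the robot touching nothing.
It also fails if it takes over 120 s, if anything falls off the work surface, if the arm or the gripper's body presses on something with over 40 N, if the wrist force passes 120 N, or if a joint passes its speed limit or range.

## Robot

A 7-joint arm with a two-finger parallel gripper is mounted at the origin on the work surface. World frame = base frame: x ahead of the robot, y to its left, z up, the work surface at z = 0. Lengths are in mm, angles in degrees, forces in N, time in s.
With the tool pointing down it reaches from about 400 to 875 mm from the base axis. Payload 19.3 kg.
Tool frame: the origin (TCP) lies where the fingers leave the gripper's body, on its centre line; the fingertips stand 73 mm ahead of it and the grasp point (between the pads) lies 54 mm ahead of it; z points along the fingers, y is the line along which they close (so a half turn about z gives the same grasp; the last joint's range is limited). The gripper opens to 85 mm and grips with 20 to 120 N. Pads are 22 mm wide; open, the fingers measure 114 mm over their backs; the gripper's body (76 mm by 85 mm) begins 54 mm behind the grasp point. The pads swing forward as they close: fully open they stand 13 mm farther back than shut.
Start: joints at [-79.022, 29.874, -2.08, 91.645, 1.215, 58.505, -6.463], TCP at [161.782, 603.691, 303.891] pointing down, gripper open.
Joint ranges: [-166.77, 166.77], [-17.47, 122.26], [-85.68, 81.53], [9.62, 139.38], [-72.42, 252.41], [9.2, 110.78], [-144.41, 144.41]. Speed limits (degrees/s): [108.29, 108.29, 136.94, 136.94, 172.46, 172.46, 172.46].

## Interface

Orientations are given as a 3x3 rotation matrix whose columns are the frame's x, y, z axes.
In Python, from plant import arm, imaging gives the robot as it stands.
- The arm moves only by the tool arm_command, never from a script. Its argument "motion" is a list of rows, each a list of 3 entries, a list of its own where there are three numbers: the closure, from -1 (fully open) to 1 (shut), then the shift along the tool's x, y, z in mm, then the turn, a rotation vector about the tool's x, y, z in rad. A call has 1 to 5 rows; each row shifts and turns the commanded pose from where the row before left it, along the tool's axes as they then stand; what a row does not reach is not made up. A row lasts 1/8 s, in which the tool goes at most 62.5 mm and 10.7 degrees, less where a joint would pass 70% of its speed; a pose out of reach is approached as far as the arm can. A call with a gripper value outside its range is refused whole. The fingers move at their own pace and stop on an object; "newtons" is the grip in N (left out, the last holds). Time passes only in rows, so rows that do not move let the fingers close. It gives the time, the measured TCP pose, the force, the opening and the grip force at its end, in the units of the state.
- arm.sense(): the state, without advancing time (a new reading comes with each control period).
- imaging.get_image(name): name is "scene" or "top" or "wrist"; returns a dict with "color" (420x560x3 uint8, blue, green, red), "z_map" (420x560 float32, mm along the optical axis (not along the pixel's ray), 0 where there is no reading), "fx", "fy", "cx", "cy" (pixels), "D" ([k1, k2, p1, p2, k3] as OpenCV has them; the pictures are not rectified), "view" (4x4, takes a point from world to camera coordinates); the wrist camera has in their place "T_tool_cam" (4x4, takes a point from camera to tool coordinates, whose origin is the TCP and whose axes are the flange's). Camera axes: x right, y down, z forward; pixel columns grow to the right and rows downward; lengths in mm; the calibration is good to about 2 mm. A picture is of the moment at which its call begins: read the wrist's pose just before it.
- arm.sign_off(): hands the job in; it is judged then, once.
The state is a dict: "time": time; "joint_positions": joint angles; "joint_vel": joint speeds; "effort": joint torques, N m; "tcp_pos": TCP position; "orientation": TCP orientation; "force": force on the tool from outside, world axes, zero at the start; "torque": the same for the moment, N m; "gripper_width": finger opening in mm; "gripper_force": force on a finger pad.
Only numpy, scipy, OpenCV 4.12 (cv2) and the standard library are available. Lean on these libraries where they do the work, as an engineer would, in place of code of your own. Each camera call takes 0.05 s, during which the arm holds its last target. There are 200 camera calls.

## Working session

There is one attempt and no reset: what is moved stays moved. The work goes in short steps, Python scripts to look and compute and a tool call to move; the robot and the scene stay as the last step left them, time stands still between calls to the robot, and variables do not carry over. Pictures are saved under pics/ and viewed, at most 14 in all, crops included, and the job is handed in when it is done.

Besides the shell and the picture viewer there is one more tool, called after "Emit:" in YAML: its name, and indented under it one key for each argument. arm_command: Moves the arm, as the interface text tells. Its arguments: {"type":"object","properties":{"motion":{"type":"array"},"newtons":{"type":"number"}},"required":["motion"]}

```bash
ls; mkdir -p pics
cat > h.py <<'E'
import numpy as np, cv2
from plant import arm, imaging
def snap(n,fn=None):
    s=arm.sense(); d=imaging.get_image(n); d['s']=s
    if fn: cv2.imwrite('pics/'+fn,d['color'])
    return d
def world(d):
    z=d['z_map']; h,w=z.shape
    u,v=np.meshgrid(np.arange(w),np.arange(h))
    K=np.array([[d['fx'],0,d['cx']],[0,d['fy'],d['cy']],[0,0,1.]])
    p=cv2.undistortPoints(np.stack([u,v],-1).reshape(-1,1,2).astype(float),K,np.array(d['D'],float)).reshape(h,w,2)
    P=np.dstack([p*z[...,None],z])
    if 'view' in d: T=np.linalg.inv(np.array(d['view']))
    else:
        A=np.eye(4);A[:3,:3]=np.array(d['s']['orientation']);A[:3,3]=d['s']['tcp_pos'];T=A@np.array(d['T_tool_cam'])
    W=P@T[:3,:3].T+T[:3,3]; W[z<=0]=np.nan
    return W
E
python3 - <<'E'
from h import *
s=arm.sense();print(s)
for n in('top','scene'):
    d=snap(n,n+'0.png');np.save(n+'0.npy',world(d));print(np.array(d['view']).round(2).tolist(),d['fx'],d['D'])
E
```

```text
pics
{'time': 0.0, 'joint_positions': array([-79.02122863,  29.91057025,  -2.08109972,  91.67251855,
         1.21638107,  58.50622329,  -6.46295126]), 'joint_vel': array([-0.06022493, -0.02231247,  0.02773167, -0.0423197 , -0.03317652,
        0.00346297,  0.02036053]), 'effort': array([ 1.99952134e-03, -9.27110910e+01,  1.98083192e+00, -3.69941890e+01,
        1.78821216e-02,  8.29583500e-03,  3.96878204e-05]), 'tcp_pos': array([161.74526981, 603.4448095 , 303.3182769 ]), 'orientation': array([[-9.65921830e-01,  2.58833886e-01, -1.93590399e-04],
       [ 2.58833934e-01,  9.65921144e-01, -1.15700106e-03],
       [-1.12478021e-04, -1.16768034e-03, -9.99999312e-01]]), 'force': array([0.28758297, 0.1640003 , 0.1736665 ]), 'torque': array([-0.02596922,  0.00357713, -0.01600303]), 'gripper_force': 0.0, 'gripper_width': 85.34475461514629}
[[0.01, -1.0, 0.02, -21.02], [-1.0, -0.01, -0.08, 558.56], [0.08, -0.02, -1.0, 1148.66], [0.0, 0.0, 0.0, 1.0]] 411.92663683022755 [-0.09002144  0.          0.          0.          0.        ]
[[-0.79, 0.62, -0.01, 452.64], [0.43, 0.52, -0.74, -179.61], [-0.45, -0.59, -0.68, 1325.13], [0.0, 0.0, 0.0, 1.0]] 442.9805095471781 [-0.08900771  0.          0.          0.          0.        ]
```

View pics/top0.png

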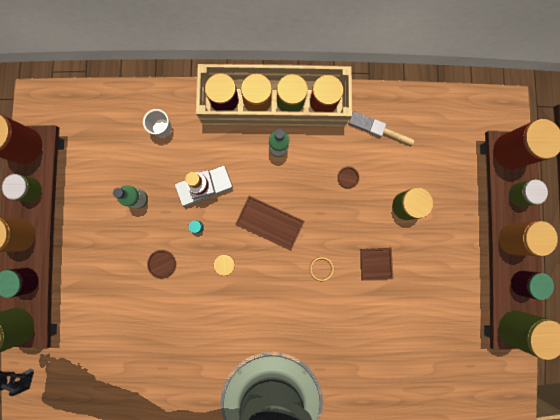

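View pics/scene0.png

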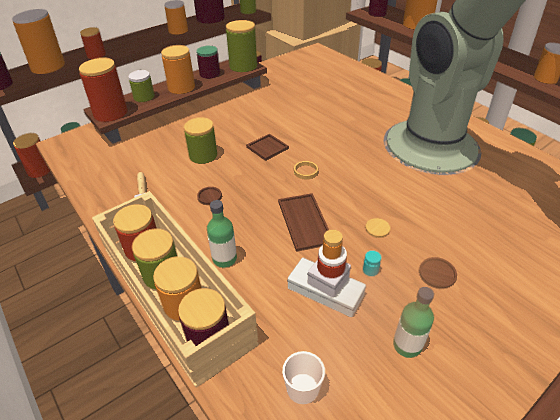

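Top view: the stack is at (195,184). The small jar's candidates are the brass lid on the stack at (193,180), the turquoise look-alike at (195,227), the flat brass lid at (223,265) and the big green jar with a brass lid at (415,203). I choose the stack's top. The small dish is at (348,177), the big dish at (162,264), the square tray at (376,263), the long tray at (270,222), and the bottles at (280,140) and (130,197).

Run:
```python
from h import *
W=np.load('top0.npy');im=cv2.imread('pics/top0.png');hsv=cv2.cvtColor(im,cv2.COLOR_BGR2HSV)
Ws=np.load('scene0.npy')
print('table z',np.nanmedian(W[230:260,90:130,2]),np.nanmedian(Ws[80:110,290:330,2]))
# trays: dark
dark=((im.max(2)<95)&(W[...,2]<25)).astype(np.uint8)
for nm,(u,v,r) in dict(small=(348,177,16),big=(162,264,22),sq=(376,263,24),lng=(270,222,42)).items():
    m=np.zeros_like(dark);m[v-r:v+r,u-r:u+r]=dark[v-r:v+r,u-r:u+r]
    n,l,st,_=cv2.connectedComponentsWithStats(m);k=1+st[1:,4].argmax();P=W[l==k]
    P=P[~np.isnan(P[:,0])]
    print(nm,len(P),'z',np.percentile(P[:,2],[5,50,95]).round(1),'mean',P[:,:2].mean(0).round(1),cv2.minAreaRect(P[:,:2].astype(np.float32)))
# stack levels, both cams
for nm,X in(('top',W),('scene',Ws)):
    print(nm)
    q=X.reshape(-1,3)
    q=q[(q[:,0]>500)&(q[:,0]<760)&(q[:,1]>40)&(q[:,1]<300)]
    h=np.histogram(q[:,2],bins=np.arange(15,200,3));print([(int(b),int(c)) for c,b in zip(*h) if c>8])
    for lo,hi in((168,184),(120,136),(75,90),(32,44)):
        p=q[(q[:,2]>lo)&(q[:,2]<hi)]
        if len(p)>3: print(lo,len(p),p.mean(0).round(1),cv2.minAreaRect(p[:,:2].astype(np.float32)))
    q=X.reshape(-1,3);
    for lo in(150,):
        p=q[(q[:,2]>lo)&(q[:,2]<176)&(abs(q[:,1])<400)&(q[:,0]>450)&(q[:,0]<800)]; print('tall',len(p)); 
        n=cv2.partition if 0 else None
        c=np.round(p[:,:2]/40)*40; u,k=np.unique(c,axis=0,return_counts=True);print(u[k>4].tolist(),k[k>4])
cv2.imwrite('pics/crop.png',cv2.resize(cv2.imread('pics/scene0.png')[210:330,260:450],None,fx=4,fy=4))
```

```text
table z 1.2107799628715838 -1.022043258794497
small 44 z [ 3.1  8.3 13.4] mean [ 661.4 -227.7] ((660.8456420898438, -223.7838592529297), (56.70886993408203, 28.22374153137207), 63.144981384277344)
big 106 z [ 2.   9.3 14.2] mean [390.1 323.6] ((391.4524230957031, 319.9613952636719), (78.0557861328125, 70.7305908203125), 48.77517318725586)
sq 46 z [ 1.9  8.4 12.6] mean [ 396.1 -338.1] ((399.20751953125, -338.1759948730469), (8.951597213745117, 80.69310760498047), 88.79610443115234)
lng 10 z [3.5 4.5 8. ] mean [576.3  49.1] ((576.0899658203125, 48.80445861816406), (22.257740020751953, 2.6481411457061768), 68.18265533447266)
top
[(15, 13), (24, 12), (27, 10), (30, 15), (33, 72), (36, 264), (39, 270), (42, 69), (45, 29), (48, 35), (51, 20), (78, 33), (81, 85), (84, 49), (87, 11), (114, 14), (123, 13), (126, 70), (129, 61), (132, 13), (156, 10), (171, 16), (174, 64), (177, 69), (180, 11)]
168 160 [614.6 203.4 176.9] ((614.714111328125, 203.51724243164062), (33.61668014526367, 33.48939514160156), 59.84602355957031)
120 160 [605.1 197.4 128.8] ((610.1509399414062, 201.06141662597656), (46.9
[... 1045 characters left out ...]
171, 62), (174, 158)]
168 242 [615.8 206.1 174.2] ((614.5137329101562, 205.34927368164062), (35.106964111328125, 33.22439956665039), 9.760489463806152)
120 298 [619.1 213.9 127. ] ((614.5087890625, 208.603271484375), (45.067081451416016, 51.97359085083008), 47.606319427490234)
75 369 [627.4 212.9  80.8] ((613.118896484375, 202.12094116210938), (66.07543182373047, 64.64306640625), 16.121936798095703)
32 1153 [614.6 207.8  37.1] ((586.211181640625, 187.99093627929688), (131.556396484375, 149.0733642578125), 21.178712844848633)
tall 695
[[560.0, 400.0], [600.0, 200.0], [600.0, 240.0], [600.0, 400.0], [640.0, 200.0], [720.0, -40.0], [720.0, -0.0], [760.0, -0.0]] [ 74 137  38 114 169  13 108  38]
```

View pics/crop.png

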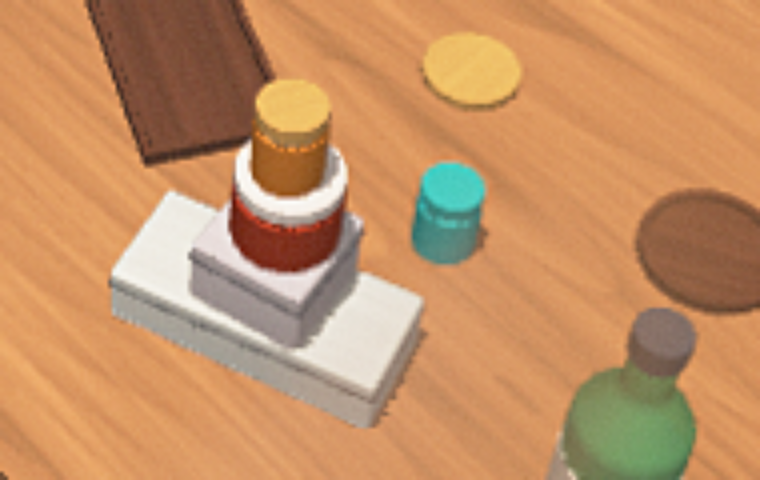

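The crop shows the brass-lidded amber jar on the white-lidded red jar, the steel square tin and the long tin. The turquoise jar stands apart at crop (450,215). Measured tops of about 176, 128, 82 and 38 mm match the given heights. Next I refine the trays and the tin yaws.

```bash
cat >> h.py <<'E'
def trays(X,im,seeds):
    hsv=cv2.cvtColor(im,cv2.COLOR_BGR2HSV).astype(int)
    out={}
    for nm,(x,y,r) in seeds.items():
        near=(np.hypot(X[...,0]-x,X[...,1]-y)<r)&(X[...,2]<20)&(X[...,2]>-8)
        m=(near&(im.max(2)<135)).astype(np.uint8)
        n,l,st,_=cv2.connectedComponentsWithStats(m,connectivity=8)
        if n<2: continue
        k=1+st[1:,4].argmax();P=X[l==k]
        out[nm]=(len(P),P.mean(0).round(1),[np.round(a,1) for a in cv2.minAreaRect(P[:,:2].astype(np.float32))])
    return out
def go(x,y,z,yaw):
    "remaining shift in present tool axes (mm) and turn about tool z (rad) to have tool y at world yaw (mod 180)"
    s=arm.sense();R=np.array(s['orientation']);d=R.T@(np.array([x,y,z])-s['tcp_pos'])
    c=np.degrees(np.arctan2(R[1,1],R[0,1]));t=(c-yaw+90)%180-90
    # shift after turning
    a=np.radians(t);R2=R@cv2.Rodrigues(np.array([0,0,a]))[0]
    print('now',np.round(s['tcp_pos'],1),'yaw %.1f'%c,'tilt',R[:2,2].round(4),'w %.1f'%s['gripper_width'],'F',np.round(s['force'],1),'grip %.1f'%s['gripper_force'],'j',np.round(s['joint_positions']),'t %.2f'%s['time'])
    print('shift now-axes',d.round(1),'turn %.3f rad (%.1f deg)'%(a,t),'shift after turn',(R2.T@(np.array([x,y,z])-s['tcp_pos'])).round(1))
E
python3 - <<'E'
from h import *
seeds=dict(small=(655,-225,55),big=(390,322,65),sq=(430,-338,80),lng=(545,45,120))
for n in('top','scene'):
    X=np.load(n+'0.npy');im=cv2.imread(f'pics/{n}0.png')
    for k,v in trays(X,im,seeds).items(): print(n,k,v)
    near=np.hypot(X[...,0]-614,X[...,1]-204)<110
    for lo,hi in((33,43),(76,88)):
        m=(near&(X[...,2]>lo)&(X[...,2]<hi)).astype(np.uint8)
        k,l,st,_=cv2.connectedComponentsWithStats(m);P=X[l==1+st[1:,4].argmax()]
        print(n,lo,len(P),cv2.minAreaRect(P[:,:2].astype(np.float32)))
    for x,y in((735,-5),(575,390),(520,203)):
        P=X[(np.hypot(X[...,0]-x,X[...,1]-y)<70)&(X[...,2]>35)];Q=P[P[:,2]>P[:,2].max()-14];print('bottle/turq',Q.mean(0).round(1),len(Q))
go(614,204,300,18)
E
```

```text
top small (367, array([ 647.1, -216.7,    6.5]), [array([ 646.8, -216.4]), array([59.7, 61. ]), np.float64(89.3)])
top big (639, array([392.9, 319. ,   6.2]), [array([392.4, 319.2]), array([80.9, 77.4]), np.float64(4.4)])
top sq (758, array([ 402.5, -306. ,    5.3]), [array([ 397.5, -302. ]), array([92.1, 82.3]), np.float64(2.9)])
top lng (1780, array([516.9,  17.7,   5.6]), [array([515.4,  16.6]), array([163.5,  93.4]), np.float64(65.8)])
top 33 369 ((635.2171630859375, 150.8164825439453), (67.44816589355469, 48.80457305908203), 20.067548751831055)
top 76 178 ((614.1716918945312, 200.8491668701172), (64.31385803222656, 65.10718536376953), 14.5919189453125)
bottle/turq [732.7 -13.1 170.7] 89
bottle/turq [579.5 390.1 170.4] 98
bottle/turq [587.8 203.2 129.4] 15
scene small (313, array([ 646.9, -218.2,    4.6]), [array([ 645.8, -214.6]), array([61.8, 61.8]), np.float64(56.2)])
scene big (198, array([393. , 328.4,   6.3]), [array([393. , 321.4]), array([80.9, 77.8]), np.float64(4.3)])
scene sq (440, array([ 402.7, -307.9,    4.1]), [array([ 397.4, -303. ]), array([93.2, 80. ]), np.float64(3.4)])
scene lng (1663, array([520.2,  18.2,   3.7]), [array([516.9,  17.8]), array([165.5,  92.3]), np.float64(65.8)])
scene 33 1063 ((615.9725952148438, 198.88137817382812), (67.61122131347656, 148.26768493652344), 21.76048469543457)
scene 76 331 ((612.8944091796875, 201.95806884765625), (66.2493667602539, 64.37188720703125), 15.197726249694824)
bottle/turq [733.8  -8.9 166.4] 144
bottle/turq [581.5 393.1 166.9] 227
bottle/turq [587.2 210.4 126.9] 12
now [161.8 603.5 303.4] yaw 75.0 tilt [-0.0002 -0.001 ] w 85.6 F [-0.7  0.   0.8] grip 0.0 j [-79.  30.  -2.  92.   1.  59.  -6.] t 0.10
shift now-axes [-540.2 -268.8    3.7] turn 0.995 rad (57.0 deg) shift after turn [-519.7  306.7    3.7]
```

Emit:
arm_command:
  motion:
    - [-1,[0,0,0],[0,0,0.175]]
    - [-1,[0,0,0],[0,0,0.175]]
    - [-1,[0,0,0],[0,0,0.175]]
    - [-1,[0,0,0],[0,0,0.175]]
    - [-1,[0,0,0],[0,0,0.175]]
  newtons: 35

```text
time: 0.72
tcp_pos: [161.8, 603.5, 303.6]
orientation: [[-0.415, 0.91, -0.0], [0.91, 0.415, -0.001], [-0.001, -0.0, -1.0]]
force: [-0.3, -0.2, -0.1]
gripper_width: 85.4
gripper_force: 0.0
```

Run:
```python
from h import *
go(614,204,300,15)
d=snap('top');X=world(d);im=d['color']
for k,v in trays(X,im,dict(sq=(402,-306,72),lng=(517,18,105))).items(): print(k,v)
print(trays(np.load('scene0.npy'),cv2.imread('pics/scene0.png'),dict(sq=(402,-306,72),lng=(517,18,105))))
```

```text
now [161.8 603.5 303.6] yaw 24.5 tilt [-0.0001 -0.0006] w 85.4 F [-0.3 -0.2 -0.1] grip 0.0 j [-87.  30.  10.  92.  -6.  58. -51.] t 0.72
shift now-axes [-551.2  245.5    3.8] turn 0.166 rad (9.5 deg) shift after turn [-503.   333.4    3.8]
sq (987, array([ 397.4, -297. ,    5.8]), [array([ 397.3, -296.5]), array([90.6, 92.2]), np.float64(1.0)])
lng (1957, array([513.4,  11.1,   5.7]), [array([513.1,  11.3]), array([174.3,  93.5]), np.float64(65.8)])
{'sq': (609, array([ 397.5, -296. ,    4.4]), [array([ 396.9, -296. ]), array([93.2, 94. ]), np.float64(3.4)]), 'lng': (1863, array([515.4,   9.8,   3.9]), [array([514.3,  11.3]), array([179.9,  92.6]), np.float64(65.3)])}
```

Emit:
arm_command:
  motion:
    - [-1,[0,0,0],[0,0,0.166]]
    - [-1,[-50,33,0],[0,0,0]]
    - [-1,[-50,33,0],[0,0,0]]
    - [-1,[-50,33,0],[0,0,0]]
    - [-1,[-50,33,0],[0,0,0]]

```text
time: 1.4
tcp_pos: [343.2, 444.3, 303.8]
orientation: [[-0.268, 0.963, 0.0], [0.963, 0.268, -0.0], [-0.0, -0.0, -1.0]]
force: [-0.0, 0.6, 0.3]
gripper_width: 85.4
gripper_force: 0.0
```

Emit:
arm_command:
  motion:
    - [-1,[-50,33,0],[0,0,0]]
    - [-1,[-50,33,0],[0,0,0]]
    - [-1,[-50,33,0],[0,0,0]]
    - [-1,[-40,27,0],[0,0,0]]
    - [-1,[0,0,0],[0,0,0]]

```text
time: 2.02
tcp_pos: [516.3, 292.4, 303.7]
orientation: [[-0.262, 0.965, 0.001], [0.965, 0.262, -0.002], [-0.002, 0.0, -1.0]]
force: [-0.2, 0.4, -0.2]
gripper_width: 85.4
gripper_force: 0.0
```

Run:
```python
from h import *
go(614.6,204.5,212,15)
d=snap('wrist','w1.png');X=world(d)
P=X[(X[...,2]>168)&(X[...,2]<186)];print(len(P),P.mean(0),cv2.minAreaRect(P[:,:2].astype(np.float32)))
```

```text
now [516.3 292.4 303.7] yaw 15.2 tilt [ 0.0007 -0.0015] w 85.4 F [-0.2  0.4 -0.2] grip 0.0 j [-47.  28.  17.  97.  -9.  56. -12.] t 2.02
shift now-axes [-110.5   71.7   91.9] turn 0.004 rad (0.2 deg) shift after turn [-110.2   72.1   91.9]
1647 [583.46479773 356.47181155 171.6751195 ] ((593.5843505859375, 304.40277099609375), (26.116039276123047, 202.337890625), 9.893409729003906)
```

Emit:
arm_command:
  motion:
    - [-1,[-37,24,0],[0,0,0]]
    - [-1,[-37,24,0],[0,0,0]]
    - [-1,[-36,24,0],[0,0,0]]
    - [-1,[0,0,0],[0,0,0]]

```text
time: 2.58
tcp_pos: [613.6, 207.0, 303.5]
orientation: [[-0.264, 0.965, 0.0], [0.965, 0.264, -0.001], [-0.001, -0.0, -1.0]]
force: [-0.6, 0.3, -0.3]
gripper_width: 85.2
gripper_force: 0.0
```

```bash
cat >> h.py <<'E'
def top(d,lo,hi,x,y,r):
    X=world(d);m=((np.hypot(X[...,0]-x,X[...,1]-y)<r)&(X[...,2]>lo)&(X[...,2]<hi)).astype(np.uint8)
    k,l,st,_=cv2.connectedComponentsWithStats(m)
    if k<2: print('none');return
    P=X[l==1+st[1:,4].argmax()];a=cv2.minAreaRect(P[:,:2].astype(np.float32))
    print(lo,len(P),P.mean(0).round(1),[np.round(q,1) for q in a],'circ',[np.round(q,1) for q in cv2.minEnclosingCircle(P[:,:2].astype(np.float32))])
E
python3 - <<'E'
from h import *
go(614.6,204.5,212,15)
d=snap('wrist','w2.png')
for lo,hi,r in((168,186,40),(120,136,50),(74,90,60),(30,44,110)): top(d,lo,hi,614,204,r)
d=snap('scene')
for lo,hi,r in((168,186,40),(120,136,50)): top(d,lo,hi,614,204,r)
E
```

```text
now [613.6 207.  303.5] yaw 15.3 tilt [ 0.0002 -0.0011] w 85.2 F [-0.6  0.3 -0.3] grip 0.0 j [-35.  33.  17.  89. -11.  60.   0.] t 2.58
shift now-axes [-2.6  0.3 91.5] turn 0.005 rad (0.3 deg) shift after turn [-2.6  0.3 91.5]
168 1885 [614.2 204.4 177. ] [array([614.4, 203.4]), array([33.9, 34.1]), np.float64(48.4)] circ [array([614.3, 203.3]), np.float64(17.5)]
120 1266 [606.  213.5 129.1] [array([609.4, 208.6]), array([53.7, 41.9]), np.float64(22.3)] circ [array([611.7, 203.1]), np.float64(27.0)]
74 836 [613.2 220.7  82.6] [array([613.3, 200.9]), array([64.3, 63.5]), np.float64(15.6)] circ [array([613.1, 200.6]), np.float64(44.2)]
30 2185 [596.7 249.5  39.1] [array([596.1, 247.6]), array([65.4, 44.1]), np.float64(21.2)] circ [array([596.8, 247.4]), np.float64(38.8)]
168 239 [615.8 206.1 174.3] [array([614.2, 205. ]), array([34.9, 33.1]), np.float64(7.3)] circ [array([614. , 205.6]), np.float64(17.9)]
120 295 [619.2 213.6 127.2] [array([614.1, 208.4]), array([46.5, 52. ]), np.float64(48.7)] circ [array([612. , 204.2]), np.float64(27.8)]
```

View pics/w2.png

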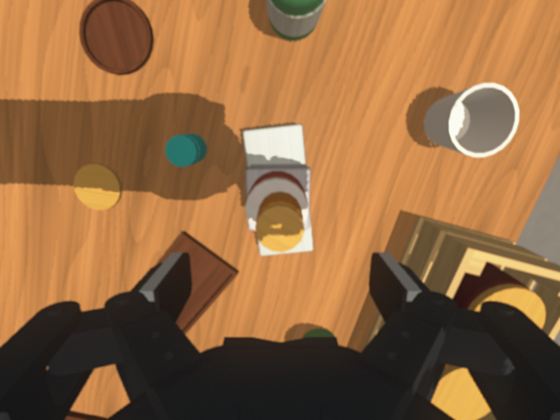

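The view shows the small jar's lid at (280,232), between the fingers at (165,285) and (395,285). I go down, close and lift.

Emit:
arm_command:
  motion:
    - [-1,[-3,0,25],[0,0,0]]
    - [-1,[0,0,25],[0,0,0]]
    - [-1,[0,0,25],[0,0,0]]
    - [-1,[0,0,16],[0,0,0]]
    - [-1,[0,0,0],[0,0,0]]

```text
time: 3.3
tcp_pos: [612.4, 206.8, 212.2]
orientation: [[-0.266, 0.964, -0.002], [0.964, 0.266, -0.0], [0.0, -0.002, -1.0]]
force: [-0.5, -0.9, 0.1]
gripper_width: 85.5
gripper_force: 0.0
```

Emit:
arm_command:
  motion:
    - [1,[0,0,0],[0,0,0]]
    - [1,[0,0,0],[0,0,0]]
    - [1,[0,0,0],[0,0,0]]
    - [1,[0,0,0],[0,0,0]]
    - [1,[0,0,0],[0,0,0]]
  newtons: 30

```text
time: 3.92
tcp_pos: [613.5, 206.1, 213.6]
orientation: [[-0.265, 0.964, 0.001], [0.964, 0.265, 0.001], [0.0, 0.001, -1.0]]
force: [-0.8, 0.8, 6.5]
gripper_width: 35.4
gripper_force: 29.5
```

Emit:
arm_command:
  motion:
    - [1,[0,0,0],[0,0,0]]
    - [1,[0,0,0],[0,0,0]]
    - [1,[0,0,0],[0,0,0]]

```text
time: 4.3
tcp_pos: [613.5, 206.1, 213.6]
orientation: [[-0.265, 0.964, 0.001], [0.964, 0.265, 0.001], [0.0, 0.001, -1.0]]
force: [-0.2, 0.5, 5.4]
gripper_width: 34.9
gripper_force: 29.5
```

Emit:
arm_command:
  motion:
    - [1,[0,0,-6],[0,0,0]]
    - [1,[0,0,-14],[0,0,0]]
    - [1,[0,0,-25],[0,0,0]]
    - [1,[0,0,-25],[0,0,0]]
    - [1,[0,0,-20],[0,0,0]]

```text
time: 4.92
tcp_pos: [613.3, 205.9, 304.9]
orientation: [[-0.265, 0.964, 0.001], [0.964, 0.265, 0.0], [0.0, 0.001, -1.0]]
force: [0.1, -0.3, -0.2]
gripper_width: 35.0
gripper_force: 30.1
```

Run:
```python
from h import *
go(646.3,-215.5,290,15)
d=snap('scene','s1.png')
top(d,110,136,614,204,50);top(d,74,90,614,204,60);top(d,240,300,614,204,60)
```

```text
now [613.3 205.9 304.9] yaw 15.3 tilt [0.0011 0.0004] w 35.0 F [ 0.1 -0.3 -0.2] grip 30.1 j [-35.  33.  17.  89. -11.  60.   1.] t 4.92
shift now-axes [-415.1  -79.7   14.8] turn 0.006 rad (0.3 deg) shift after turn [-415.6  -77.2   14.8]
110 648 [615.2 208.4 124.1] [array([612.2, 206.2]), array([54.5, 55.1]), np.float64(58.7)] circ [array([611.6, 205.5]), np.float64(28.4)]
74 376 [627.8 212.8  80.7] [array([613.3, 202. ]), array([65.3, 65.1]), np.float64(16.5)] circ [array([614.3, 202.7]), np.float64(43.0)]
240 691 [620.1 216.6 271.6] [array([612.2, 207.8]), array([112.8,  32.1]), np.float64(15.2)] circ [array([611.6, 209.6]), np.float64(56.9)]
```

View pics/s1.png

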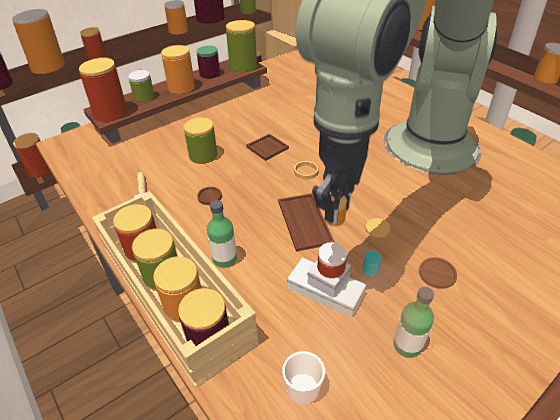

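The small jar is held at (335,205). The rest of the stack at (330,270) is undisturbed.

Emit:
arm_command:
  motion:
    - [1,[-30,-6,0],[0,0,0]]
    - [1,[-48,-9,0],[0,0,0]]
    - [1,[-48,-9,0],[0,0,0]]
    - [1,[-48,-9,0],[0,0,0]]
    - [1,[-48,-9,0],[0,0,0]]

```text
time: 5.6
tcp_pos: [631.4, -20.8, 303.4]
orientation: [[-0.265, 0.964, 0.0], [0.964, 0.265, 0.0], [-0.0, 0.0, -1.0]]
force: [0.2, -0.5, -0.9]
gripper_width: 35.3
gripper_force: 30.1
```

Emit:
arm_command:
  motion:
    - [1,[-48,-9,0],[0,0,0]]
    - [1,[-48,-9,0],[0,0,0]]
    - [1,[-48,-9,0],[0,0,0]]
    - [1,[-40,-8,0],[0,0,0]]
    - [1,[0,0,0],[0,0,0]]

```text
time: 6.22
tcp_pos: [645.6, -209.9, 303.1]
orientation: [[-0.26, 0.966, -0.0], [0.966, 0.26, -0.002], [-0.002, -0.001, -1.0]]
force: [0.0, 0.2, -1.0]
gripper_width: 35.1
gripper_force: 30.1
```

Run:
```python
from h import *
go(646.3,-213.4,90.5,15)
d=snap('wrist','w3.png');X=world(d)
print(trays(X,d['color'],dict(small=(646,-215,45))))
```

```text
now [ 645.6 -209.9  303.1] yaw 15.1 tilt [-0.0002 -0.0018] w 35.1 F [ 0.   0.2 -1. ] grip 30.1 j [  1.  36.  19.  83. -12.  62.  38.] t 6.22
shift now-axes [ -3.2  -0.  212.6] turn 0.001 rad (0.1 deg) shift after turn [ -3.2  -0.  212.6]
{'small': (926, array([ 649.3, -216.9,    7.3]), [array([ 647.3, -216.2]), array([59.1, 59.5]), np.float64(9.3)])}
```

Emit:
arm_command:
  motion:
    - [1,[-3,0,45],[0,0,0]]
    - [1,[0,0,50],[0,0,0]]
    - [1,[0,0,50],[0,0,0]]
    - [1,[0,0,40],[0,0,0]]
    - [1,[0,0,0],[0,0,0]]

```text
time: 6.9
tcp_pos: [646.1, -207.1, 115.6]
orientation: [[-0.266, 0.964, -0.004], [0.964, 0.266, 0.002], [0.003, -0.004, -1.0]]
force: [0.0, -0.7, 0.1]
gripper_width: 35.2
gripper_force: 30.3
```

Emit:
arm_command:
  motion:
    - [1,[0,0,10],[0,0,0]]
    - [1,[0,0,8],[0,0,0]]
    - [1,[0,0,4],[0,0,0]]
    - [1,[0,0,0],[0,0,0]]

```text
time: 7.4
tcp_pos: [647.3, -208.8, 96.1]
orientation: [[-0.265, 0.964, 0.0], [0.964, 0.265, -0.0], [-0.0, 0.0, -1.0]]
force: [0.4, -0.9, -1.1]
gripper_width: 35.0
gripper_force: 30.3
```

Run:
```python
from h import *
go(646.3,-213.4,89.6,15)
d=snap('scene');cv2.imwrite('pics/s2.png',cv2.resize(d['color'][140:230,150:290],None,fx=5,fy=5))
top(d,40,65,646,-215,25)
```

```text
now [ 647.3 -208.8   96.1] yaw 15.4 tilt [ 0.0001 -0.    ] w 35.0 F [ 0.4 -0.9 -1.1] grip 30.3 j [  4.  50.  14.  90. -16.  42.  41.] t 7.40
shift now-axes [-4.2 -2.2  6.5] turn 0.006 rad (0.4 deg) shift after turn [-4.2 -2.1  6.5]
40 133 [ 640.6 -204.    53.8] [array([ 638.7, -205.1]), array([41.6, 24.8]), np.float64(49.9)] circ [array([ 644.2, -209.7]), np.float64(20.9)]
```

View pics/s2.png

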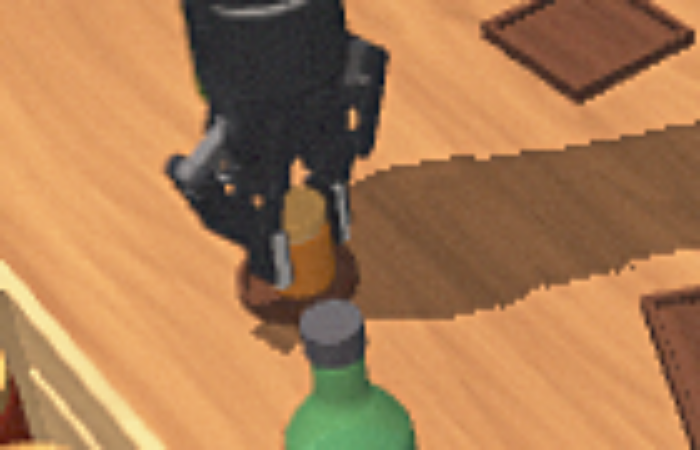

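The jar stands slightly off-centre, towards +y, in the dish at crop (300,280). I shift it before lowering.

Emit:
arm_command:
  motion:
    - [1,[0,0,-3],[0,0,0]]
    - [1,[-4.5,-2,0],[0,0,0]]
    - [1,[0,0,0],[0,0,0]]

```text
time: 7.82
tcp_pos: [646.3, -214.4, 99.1]
orientation: [[-0.264, 0.964, 0.0], [0.964, 0.264, -0.0], [-0.0, 0.0, -1.0]]
force: [-0.5, 0.5, -1.4]
gripper_width: 35.3
gripper_force: 30.3
```

Run:
```python
from h import *
go(646.3,-213.4,89.6,15)
for n in('scene','top'):
    d=snap(n);X=world(d);im=d['color'].astype(int)
    m=(np.hypot(X[...,0]-646,X[...,1]+214)<32)&(X[...,2]>25)&(X[...,2]<70)&(im[...,2]-im[...,0]>60)
    P=X[m];print(n,len(P),P.mean(0).round(1),P.min(0).round(1),P.max(0).round(1)); Q=P[P[:,2]>53];print(len(Q),Q.mean(0).round(1),Q.min(0).round(1),Q.max(0).round(1))
```

```text
now [ 646.3 -214.4   99.1] yaw 15.3 tilt [ 0.0001 -0.0005] w 35.3 F [-0.5  0.5 -1.4] grip 30.3 j [  5.  50.  14.  90. -16.  42.  42.] t 7.83
shift now-axes [1.  0.2 9.5] turn 0.006 rad (0.3 deg) shift after turn [1.  0.2 9.5]
scene 144 [ 645.1 -206.    49.3] [ 628.4 -228.6   26.3] [ 677.8 -196.1   64.8]
70 [ 642.5 -210.4   59.5] [ 628.4 -228.6   53.8] [ 656.4 -196.7   64.8]<stdin>:6: RuntimeWarning: Mean of empty slice.
  ret = um.true_divide(
Traceback (most recent call last):
ValueError: zero-size array to reduction operation minimum which has no identity
```

Emit:
arm_command:
  motion:
    - [1,[0,0,3],[0,0,0]]
    - [1,[0,0,3],[0,0,0]]
    - [1,[0,0,2],[0,0,0]]
    - [1,[0,0,0],[0,0,0]]

```text
time: 8.43
tcp_pos: [646.4, -213.6, 90.6]
orientation: [[-0.265, 0.964, -0.0], [0.964, 0.265, 0.0], [0.0, -0.0, -1.0]]
force: [-0.5, -0.0, -1.0]
gripper_width: 34.9
gripper_force: 30.3
```

Emit:
arm_command:
  motion:
    - [1,[0,0,1],[0,0,0]]
    - [1,[0,0,0],[0,0,0]]

```text
time: 8.68
tcp_pos: [646.5, -213.7, 89.9]
orientation: [[-0.265, 0.964, -0.0], [0.964, 0.265, -0.0], [-0.0, -0.0, -1.0]]
force: [-0.4, 0.4, -1.5]
gripper_width: 35.2
gripper_force: 30.3
```

Emit:
arm_command:
  motion:
    - [1,[0,0,1],[0,0,0]]
    - [1,[0,0,0],[0,0,0]]

```text
time: 8.93
tcp_pos: [646.6, -213.7, 89.6]
orientation: [[-0.265, 0.964, 0.0], [0.964, 0.265, 0.0], [-0.0, 0.0, -1.0]]
force: [-3.7, 2.4, 9.7]
gripper_width: 35.5
gripper_force: 31.5
```

Emit:
arm_command:
  motion:
    - [1,[0,0,0.7],[0,0,0]]
    - [1,[0,0,0],[0,0,0]]

```text
time: 9.18
tcp_pos: [646.6, -213.7, 89.6]
orientation: [[-0.265, 0.964, 0.001], [0.964, 0.265, 0.0], [-0.0, 0.001, -1.0]]
force: [-6.9, 3.1, 20.3]
gripper_width: 35.3
gripper_force: 32.5
```

Contact at the expected height. I release and go up.

Emit:
arm_command:
  motion:
    - [1,[0,0,-1],[0,0,0]]
    - [0.2,[0,0,0],[0,0,0]]
    - [-1,[0,0,0],[0,0,0]]
    - [-1,[0,0,0],[0,0,0]]
    - [-1,[0,0,0],[0,0,0]]

```text
time: 9.8
tcp_pos: [646.4, -213.6, 89.0]
orientation: [[-0.265, 0.964, -0.0], [0.964, 0.265, -0.0], [0.0, -0.0, -1.0]]
force: [-0.9, -0.7, -0.2]
gripper_width: 85.1
gripper_force: 0.0
```

Emit:
arm_command:
  motion:
    - [-1,[0,0,-20],[0,0,0]]
    - [-1,[0,0,-50],[0,0,0]]
    - [-1,[0,0,-50],[0,0,0]]
    - [-1,[0,0,-50],[0,0,0]]
    - [-1,[0,0,0],[0,0,0]]

```text
time: 10.42
tcp_pos: [647.7, -214.4, 264.9]
orientation: [[-0.264, 0.964, 0.007], [0.964, 0.264, -0.002], [-0.004, 0.007, -1.0]]
force: [-0.4, -0.2, -0.2]
gripper_width: 85.4
gripper_force: 0.0
```

Run:
```python
from h import *
go(612,204.5,250,15)
for n in('scene','wrist'):
    d=snap(n,n+'3.png');top(d,45,58,646,-215,35)
d=snap('scene')
top(d,120,136,614,204,50);top(d,74,90,614,204,60)
```

```text
now [ 647.7 -214.4  264.9] yaw 15.3 tilt [ 0.0072 -0.0018] w 85.4 F [-0.4 -0.2 -0.2] grip 0.0 j [  2.  39.  18.  85. -13.  58.  39.] t 10.43
shift now-axes [413.4  76.2  13.9] turn 0.006 rad (0.3 deg) shift after turn [413.9  73.8  13.9]
45 111 [ 648.4 -213.8   50.5] [array([ 647.6, -215.5]), array([35.2, 32.9]), np.float64(73.1)] circ [array([ 648.1, -214.5]), np.float64(18.7)]
45 994 [ 647.2 -215.9   53.1] [array([ 647.1, -216.7]), array([34.6, 33.5]), np.float64(61.9)] circ [array([ 647.3, -216.7]), np.float64(17.4)]
120 527 [613.  206.3 126.5] [array([611.2, 204.9]), array([54.9, 51.8]), np.float64(48.5)] circ [array([611.7, 204.4]), np.float64(28.2)]
74 383 [627.8 212.9  80.6] [array([612.9, 202.1]), array([66.3, 65. ]), np.float64(15.8)] circ [array([613.7, 202.9]), np.float64(43.3)]
```

The small jar is upright and centred in its dish at (647,-216). Next is the round jar.

Emit:
arm_command:
  motion:
    - [-1,[30,6,-15],[0,0,0]]
    - [-1,[48,9,0],[0,0,0]]
    - [-1,[48,9,0],[0,0,0]]
    - [-1,[48,9,0],[0,0,0]]
    - [-1,[48,9,0],[0,0,0]]

```text
time: 11.2
tcp_pos: [627.5, 13.1, 273.2]
orientation: [[-0.265, 0.964, -0.002], [0.964, 0.265, -0.0], [0.0, -0.002, -1.0]]
force: [1.2, 1.4, -1.1]
gripper_width: 85.5
gripper_force: 0.0
```

Emit:
arm_command:
  motion:
    - [-1,[48,9,0],[0,0,0]]
    - [-1,[48,9,0],[0,0,0]]
    - [-1,[48,9,0],[0,0,0]]
    - [-1,[47,9,0],[0,0,0]]
    - [-1,[0,0,0],[0,0,0]]

```text
time: 11.82
tcp_pos: [611.0, 209.6, 272.7]
orientation: [[-0.27, 0.963, -0.002], [0.963, 0.27, 0.001], [0.001, -0.002, -1.0]]
force: [-0.4, -0.9, 0.2]
gripper_width: 85.3
gripper_force: 0.0
```

Run:
```python
from h import *
go(612,204,164.5,15)
d=snap('wrist');top(d,120,136,614,204,50);top(d,74,90,614,204,60);top(d,30,44,614,204,120)
```

```text
now [611.  209.6 272.7] yaw 15.7 tilt [-0.0024  0.0006] w 85.3 F [-0.4 -0.9  0.2] grip 0.0 j [-36.  35.  18.  91. -12.  56.   2.] t 11.82
shift now-axes [ -5.8  -0.3 108.2] turn 0.012 rad (0.7 deg) shift after turn [ -5.8  -0.2 108.2]
120 3839 [611.4 204.4 129.1] [array([611.5, 203.3]), array([53.1, 53.6]), np.float64(17.3)] circ [array([611.8, 203. ]), np.float64(27.2)]
74 1014 [611.  222.4  82.4] [array([613.2, 201.2]), array([64. , 63.4]), np.float64(15.8)] circ [array([613.4, 200.8]), np.float64(43.5)]
30 2614 [596.5 249.6  39.1] [array([596. , 248.5]), array([65.6, 43.2]), np.float64(20.0)] circ [array([596.2, 247.9]), np.float64(38.2)]
```

Emit:
arm_command:
  motion:
    - [-1,[-6,0,0],[0,0,0]]
    - [-1,[0,0,30],[0,0,0]]
    - [-1,[0,0,30],[0,0,0]]
    - [-1,[0,0,25],[0,0,0]]
    - [-1,[0,0,0],[0,0,0]]

```text
time: 12.5
tcp_pos: [613.5, 197.5, 187.7]
orientation: [[-0.263, 0.965, -0.003], [0.965, 0.263, -0.002], [-0.001, -0.003, -1.0]]
force: [-0.0, -0.4, 0.8]
gripper_width: 85.5
gripper_force: 0.0
```

Emit:
arm_command:
  motion:
    - [-1,[0,0,15],[0,0,0]]
    - [-1,[0,0,8],[0,0,0]]
    - [-1,[0,0,0],[0,0,0]]

```text
time: 12.88
tcp_pos: [613.8, 199.3, 165.8]
orientation: [[-0.265, 0.964, -0.001], [0.964, 0.265, -0.0], [-0.0, -0.001, -1.0]]
force: [0.2, 1.0, 0.2]
gripper_width: 85.0
gripper_force: 0.0
```

Run:
```python
from h import *
go(611.6,203.7,164.5,15)
```

```text
now [613.8 199.3 165.8] yaw 15.3 tilt [-0.0006 -0.0003] w 85.0 F [0.2 1.  0.2] grip 0.0 j [-33.  42.  15.  95. -15.  45.   4.] t 12.88
shift now-axes [ 4.8 -0.9  1.3] turn 0.006 rad (0.3 deg) shift after turn [ 4.8 -1.   1.3]
```

Emit:
arm_command:
  motion:
    - [-1,[4.8,-1,0.5],[0,0,0]]
    - [-1,[0,0,0],[0,0,0]]
    - [-1,[0,0,0],[0,0,0]]

```text
time: 13.25
tcp_pos: [611.8, 204.0, 166.0]
orientation: [[-0.265, 0.964, 0.0], [0.964, 0.265, 0.0], [-0.0, 0.0, -1.0]]
force: [0.4, -0.9, 0.3]
gripper_width: 85.8
gripper_force: 0.0
```

Emit:
arm_command:
  motion:
    - [1,[0,0,0],[0,0,0]]
    - [1,[0,0,0],[0,0,0]]
    - [1,[0,0,0],[0,0,0]]
    - [1,[0,0,0],[0,0,0]]
    - [1,[0,0,0],[0,0,0]]
  newtons: 40

```text
time: 13.88
tcp_pos: [611.7, 203.8, 166.0]
orientation: [[-0.265, 0.964, 0.0], [0.964, 0.265, 0.0], [0.0, 0.0, -1.0]]
force: [-2.0, -1.9, 6.4]
gripper_width: 55.1
gripper_force: 42.2
```

Emit:
arm_command:
  motion:
    - [1,[0,0,0],[0,0,0]]
    - [1,[0,0,0],[0,0,0]]

```text
time: 14.12
tcp_pos: [611.7, 203.8, 165.9]
orientation: [[-0.265, 0.964, 0.0], [0.964, 0.265, 0.0], [0.0, 0.0, -1.0]]
force: [-1.9, -0.1, 6.0]
gripper_width: 54.6
gripper_force: 42.2
```

Emit:
arm_command:
  motion:
    - [1,[0,0,-5],[0,0,0]]
    - [1,[0,0,-15],[0,0,0]]
    - [1,[0,0,-30],[0,0,0]]
    - [1,[0,0,-35],[0,0,0]]
    - [1,[0,0,-10],[0,0,0]]

```text
time: 14.75
tcp_pos: [612.4, 203.9, 263.6]
orientation: [[-0.265, 0.964, 0.003], [0.964, 0.265, 0.001], [0.0, 0.003, -1.0]]
force: [-0.9, -1.0, -2.3]
gripper_width: 54.9
gripper_force: 42.8
```

Run:
```python
from h import *
go(392.6,320,260,15)
d=snap('scene');top(d,74,90,614,204,60);top(d,30,44,614,204,120)
```

```text
now [612.4 203.9 263.6] yaw 15.3 tilt [0.0032 0.0014] w 54.9 F [-0.9 -1.  -2.3] grip 42.8 j [-35.  35.  18.  91. -12.  55.   2.] t 14.75
shift now-axes [ 170.1 -181.3    3.1] turn 0.006 rad (0.3 deg) shift after turn [ 169.  -182.3    3.1]
74 869 [615.3 204.4  80.2] [array([613.7, 202.3]), array([65., 65.]), np.float64(16.1)] circ [array([613.5, 203.3]), np.float64(43.9)]
30 1157 [620.3 207.9  36.7] [array([615.4, 198.2]), array([ 68.4, 149.3]), np.float64(21.8)] circ [array([614.5, 198.8]), np.float64(79.6)]
```

Emit:
arm_command:
  motion:
    - [1,[20,-21,0],[0,0,0]]
    - [1,[32,-34,0],[0,0,0]]
    - [1,[32,-34,0],[0,0,0]]
    - [1,[32,-34,0],[0,0,0]]
    - [1,[32,-34,0],[0,0,0]]

```text
time: 15.42
tcp_pos: [419.4, 305.4, 260.1]
orientation: [[-0.265, 0.964, -0.001], [0.964, 0.265, -0.001], [-0.0, -0.001, -1.0]]
force: [1.3, 1.4, -1.2]
gripper_width: 54.8
gripper_force: 42.9
```

Emit:
arm_command:
  motion:
    - [1,[22,-24,0],[0,0,0]]
    - [1,[0,0,0],[0,0,0]]
    - [1,[0,0,0],[0,0,0]]
    - [1,[0,0,0],[0,0,0]]

```text
time: 15.92
tcp_pos: [392.9, 319.2, 260.5]
orientation: [[-0.263, 0.965, 0.0], [0.965, 0.263, -0.0], [-0.0, -0.0, -1.0]]
force: [0.4, -0.3, -0.8]
gripper_width: 55.1
gripper_force: 43.0
```

Run:
```python
from h import *
go(392.6,320,88,15)
d=snap('wrist');X=world(d);print(trays(X,d['color'],dict(big=(392,320,58))))
d=snap('scene');X=world(d);print(trays(X,d['color'],dict(big=(392,320,58))))
```

```text
now [392.9 319.2 260.5] yaw 15.3 tilt [ 0.0001 -0.0004] w 55.1 F [ 0.4 -0.3 -0.8] grip 43.0 j [-59.  23.  18. 113. -10.  45. -21.] t 15.93
shift now-axes [  0.9  -0.  172.5] turn 0.005 rad (0.3 deg) shift after turn [ 9.000e-01 -1.000e-01  1.725e+02]
{'big': (3787, array([380.7, 324.5,   5.6]), [array([381.8, 323.9]), array([97.3, 65.8]), np.float64(13.2)])}
{'big': (458, array([381.8, 327.3,   4.7]), [array([388.9, 320.3]), array([88.8, 77.8]), np.float64(18.6)])}
```

Emit:
arm_command:
  motion:
    - [1,[0,0,35],[0,0,0]]
    - [1,[0,0,45],[0,0,0]]
    - [1,[0,0,45],[0,0,0]]
    - [1,[0,0,25],[0,0,0]]
    - [1,[0,0,0],[0,0,0]]

```text
time: 16.65
tcp_pos: [392.0, 319.0, 109.4]
orientation: [[-0.264, 0.965, -0.002], [0.965, 0.264, -0.002], [-0.002, -0.003, -1.0]]
force: [-0.0, 0.2, -1.0]
gripper_width: 55.1
gripper_force: 43.1
```

Emit:
arm_command:
  motion:
    - [1,[0,0,0],[0,0,0]]
    - [1,[0,0,0],[0,0,0]]

```text
time: 16.9
tcp_pos: [392.6, 320.2, 111.9]
orientation: [[-0.265, 0.964, 0.001], [0.964, 0.265, 0.001], [0.001, 0.002, -1.0]]
force: [0.7, -0.4, -1.6]
gripper_width: 54.9
gripper_force: 43.1
```

Run:
```python
from h import *
go(392.7,320,88,15)
d=snap('scene');cv2.imwrite('pics/s4.png',cv2.resize(d['color'][200:330,360:500],None,fx=4,fy=4))
```

```text
now [392.6 320.2 111.9] yaw 15.3 tilt [0.0013 0.0013] w 54.9 F [ 0.7 -0.4 -1.6] grip 43.1 j [-54.  38.  11. 117. -16.  26. -16.] t 16.90
shift now-axes [-0.2 -0.  23.9] turn 0.006 rad (0.3 deg) shift after turn [-0.2 -0.  23.9]
```

View pics/s4.png

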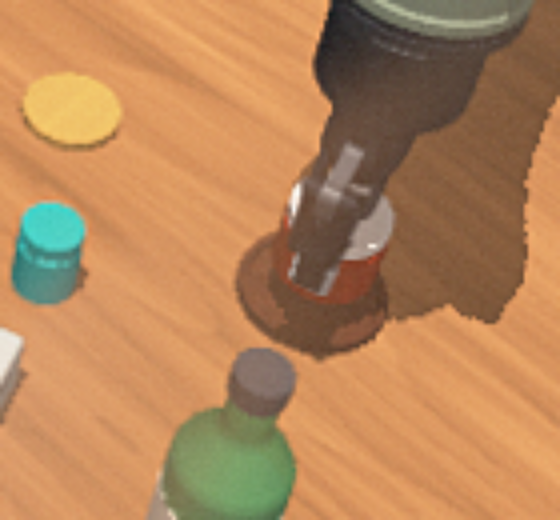

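The jar is centred above the dish at crop (315,300), with the bottle in front clear of it. I lower it.

Emit:
arm_command:
  motion:
    - [1,[0,0,8],[0,0,0]]
    - [1,[0,0,8],[0,0,0]]
    - [1,[0,0,5],[0,0,0]]
    - [1,[0,0,0],[0,0,0]]
    - [1,[0,0,0],[0,0,0]]

```text
time: 17.58
tcp_pos: [392.2, 319.8, 89.7]
orientation: [[-0.265, 0.964, 0.0], [0.964, 0.265, -0.0], [-0.0, 0.0, -1.0]]
force: [0.6, 0.4, -1.7]
gripper_width: 55.2
gripper_force: 43.1
```

Emit:
arm_command:
  motion:
    - [1,[0,0,1],[0,0,0]]
    - [1,[0,0,1],[0,0,0]]
    - [1,[0,0,0],[0,0,0]]

```text
time: 17.95
tcp_pos: [392.2, 319.9, 87.9]
orientation: [[-0.265, 0.964, 0.0], [0.964, 0.265, 0.0], [0.0, 0.0, -1.0]]
force: [-1.4, -0.7, 3.8]
gripper_width: 55.2
gripper_force: 43.6
```

Contact at the expected height (87.9). I release and rise.

Emit:
arm_command:
  motion:
    - [0.2,[0,0,0],[0,0,0]]
    - [-1,[0,0,0],[0,0,0]]
    - [-1,[0,0,0],[0,0,0]]
    - [-1,[0,0,0],[0,0,0]]
    - [-1,[0,0,0],[0,0,0]]

```text
time: 18.58
tcp_pos: [392.2, 319.9, 87.7]
orientation: [[-0.265, 0.964, 0.0], [0.964, 0.265, -0.0], [-0.0, 0.0, -1.0]]
force: [0.3, -0.1, 0.0]
gripper_width: 85.3
gripper_force: 0.0
```

Emit:
arm_command:
  motion:
    - [-1,[0,0,-15],[0,0,0]]
    - [-1,[0,0,-35],[0,0,0]]
    - [-1,[0,0,-45],[0,0,0]]
    - [-1,[0,0,-45],[0,0,0]]
    - [-1,[0,0,-30],[0,0,0]]

```text
time: 19.2
tcp_pos: [392.3, 319.8, 260.7]
orientation: [[-0.265, 0.964, 0.001], [0.964, 0.264, 0.002], [0.001, 0.002, -1.0]]
force: [-0.4, 0.6, 0.6]
gripper_width: 85.4
gripper_force: 0.0
```

Run:
```python
from h import *
go(613.5,201.7,240,15.7)
d=snap('wrist');top(d,42,60,392,320,50)
d=snap('scene');top(d,42,60,392,320,50)
```

```text
now [392.3 319.8 260.7] yaw 15.3 tilt [0.0014 0.0019] w 85.4 F [-0.4  0.6  0.6] grip 0.0 j [-60.  23.  18. 113. -10.  45. -20.] t 19.20
shift now-axes [-172.5  182.1   20.8] turn -0.006 rad (-0.4 deg) shift after turn [-173.6  181.    20.8]
42 2386 [391.9 320.2  51.2] [array([392.3, 319.5]), array([53.6, 53. ]), np.float64(85.9)] circ [array([392.3, 319.2]), np.float64(27.2)]
42 441 [394.9 320.8  48.7] [array([392.9, 319.9]), array([54.3, 53.6]), np.float64(47.1)] circ [array([391.7, 320.3]), np.float64(28.3)]
```

Round jar placed with its lid level at 50 mm. Next is the square tin.

Emit:
arm_command:
  motion:
    - [-1,[-22,23,0],[0,0,0]]
    - [-1,[-32,34,0],[0,0,0]]
    - [-1,[-32,34,0],[0,0,0]]
    - [-1,[-32,34,0],[0,0,0]]
    - [-1,[-32,34,0],[0,0,0]]

```text
time: 19.92
tcp_pos: [586.2, 216.3, 257.8]
orientation: [[-0.265, 0.964, -0.0], [0.964, 0.265, -0.0], [0.0, -0.0, -1.0]]
force: [-0.5, 1.0, -0.3]
gripper_width: 85.7
gripper_force: 0.0
```

Emit:
arm_command:
  motion:
    - [-1,[-22,23,0],[0,0,0]]
    - [-1,[0,0,15],[0,0,0]]
    - [-1,[0,0,0],[0,0,0]]
    - [-1,[0,0,0],[0,0,0]]

```text
time: 20.42
tcp_pos: [612.6, 202.9, 242.9]
orientation: [[-0.266, 0.964, -0.0], [0.964, 0.266, 0.0], [0.0, -0.0, -1.0]]
force: [-0.1, -0.9, -0.2]
gripper_width: 85.5
gripper_force: 0.0
```

Run:
```python
from h import *
go(613.5,201.7,122,15.7)
d=snap('wrist');top(d,74,90,614,204,60);top(d,30,44,614,200,120)
d=snap('scene');top(d,74,90,614,204,60);
```

```text
now [612.6 202.9 242.9] yaw 15.4 tilt [-0.0004  0.0002] w 85.5 F [-0.1 -0.9 -0.2] grip 0.0 j [-35.  37.  18.  92. -14.  53.   3.] t 20.43
shift now-axes [ -1.5   0.6 120.9] turn -0.005 rad (-0.3 deg) shift after turn [ -1.5   0.6 120.9]
74 5970 [612.9 202.8  83. ] [array([613.4, 200.8]), array([64. , 63.6]), np.float64(15.8)] circ [array([613.8, 201.2]), np.float64(43.6)]
30 3233 [596.5 249.6  39.1] [array([596.1, 247.8]), array([65.3, 43.6]), np.float64(21.4)] circ [array([596.2, 247.9]), np.float64(38.5)]
74 864 [615.4 204.3  80.3] [array([613.4, 202. ]), array([65.4, 65.3]), np.float64(16.3)] circ [array([613.6, 202. ]), np.float64(43.6)]
```

Emit:
arm_command:
  motion:
    - [-1,[-1.5,0.6,0],[0,0,-0.006]]
    - [-1,[0,0,30],[0,0,0]]
    - [-1,[0,0,30],[0,0,0]]
    - [-1,[0,0,15],[0,0,0]]
    - [-1,[0,0,0],[0,0,0]]

```text
time: 21.15
tcp_pos: [614.0, 200.8, 167.3]
orientation: [[-0.271, 0.963, -0.001], [0.963, 0.271, -0.001], [-0.0, -0.001, -1.0]]
force: [0.4, 0.1, -0.6]
gripper_width: 85.4
gripper_force: 0.0
```

Emit:
arm_command:
  motion:
    - [-1,[0,0,0],[0,0,0]]
    - [-1,[0,0,0],[0,0,0]]

```text
time: 21.4
tcp_pos: [614.6, 201.0, 168.7]
orientation: [[-0.271, 0.963, 0.001], [0.963, 0.271, 0.001], [0.0, 0.001, -1.0]]
force: [-0.0, -0.2, 0.2]
gripper_width: 85.4
gripper_force: 0.0
```

Run:
```python
from h import *
go(613.4,201.5,122,15.8)
```

```text
now [614.6 201.  168.7] yaw 15.7 tilt [0.0013 0.0006] w 85.4 F [-0.  -0.2  0.2] grip 0.0 j [-34.  42.  16.  95. -15.  45.   5.] t 21.40
shift now-axes [ 0.8 -1.1 46.7] turn -0.002 rad (-0.1 deg) shift after turn [ 0.8 -1.1 46.7]
```

Emit:
arm_command:
  motion:
    - [-1,[0.8,-1.1,15],[0,0,0]]
    - [-1,[0,0,15],[0,0,0]]
    - [-1,[0,0,10],[0,0,0]]
    - [-1,[0,0,6],[0,0,0]]
    - [-1,[0,0,0],[0,0,0]]

```text
time: 22.02
tcp_pos: [612.8, 201.3, 121.2]
orientation: [[-0.271, 0.963, -0.001], [0.963, 0.271, -0.0], [-0.0, -0.001, -1.0]]
force: [0.5, 1.1, 0.9]
gripper_width: 85.5
gripper_force: 0.0
```

Emit:
arm_command:
  motion:
    - [-1,[0,0,0],[0,0,0]]
    - [1,[0,0,0],[0,0,0]]
    - [1,[0,0,0],[0,0,0]]
    - [1,[0,0,0],[0,0,0]]
    - [1,[0,0,0],[0,0,0]]
  newtons: 50

```text
time: 22.65
tcp_pos: [613.1, 201.5, 122.3]
orientation: [[-0.271, 0.963, 0.001], [0.963, 0.271, 0.0], [0.0, 0.001, -1.0]]
force: [-1.1, -0.1, 6.3]
gripper_width: 62.9
gripper_force: 55.9
```

Emit:
arm_command:
  motion:
    - [1,[0,0,0],[0,0,0]]
    - [1,[0,0,0],[0,0,0]]

```text
time: 22.9
tcp_pos: [613.2, 201.5, 122.3]
orientation: [[-0.271, 0.963, 0.001], [0.963, 0.271, 0.0], [0.0, 0.001, -1.0]]
force: [-1.2, -0.3, 6.0]
gripper_width: 63.1
gripper_force: 55.9
```

Emit:
arm_command:
  motion:
    - [1,[0,0,-5],[0,0,0]]
    - [1,[0,0,-15],[0,0,0]]
    - [1,[0,0,-35],[0,0,0]]
    - [1,[0,0,-35],[0,0,0]]
    - [1,[0,0,-20],[0,0,0]]

```text
time: 23.52
tcp_pos: [613.3, 201.4, 234.2]
orientation: [[-0.27, 0.963, 0.002], [0.963, 0.27, 0.001], [0.0, 0.002, -1.0]]
force: [0.3, -0.9, -3.0]
gripper_width: 63.0
gripper_force: 56.1
```

Emit:
arm_command:
  motion:
    - [1,[0,0,0],[0,0,0.12]]
    - [1,[0,0,0],[0,0,0.12]]
    - [1,[0,0,0],[0,0,0]]

```text
time: 23.9
tcp_pos: [612.7, 201.6, 231.7]
orientation: [[-0.035, 0.999, -0.0], [0.999, 0.035, -0.0], [-0.0, -0.0, -1.0]]
force: [-0.1, -0.3, -2.8]
gripper_width: 62.8
gripper_force: 56.0
```

Run:
```python
from h import *
go(397.2,-296.2,230,2)
d=snap('scene');top(d,30,44,614,200,120)
d=snap('top');X=world(d);print(trays(X,d['color'],dict(sq=(397,-296,75))))
```

```text
now [612.7 201.6 231.7] yaw 2.0 tilt [-0.0004 -0.0004] w 62.8 F [-0.1 -0.3 -2.8] grip 56.0 j [-37.  38.  22.  93. -17.  52.  -8.] t 23.90
shift now-axes [-490.  -232.7    1.9] turn -0.000 rad (-0.0 deg) shift after turn [-489.9 -232.7    1.9]
30 1942 [617.2 202.3  36.7] [array([615.1, 198.5]), array([ 68.5, 149.5]), np.float64(21.6)] circ [array([617. , 199.6]), np.float64(80.2)]
{'sq': (975, array([ 397.1, -297.1,    5.8]), [array([ 397.1, -296.8]), array([90.7, 92.5]), np.float64(1.8)])}
```

Emit:
arm_command:
  motion:
    - [1,[-28,-13,0],[0,0,0]]
    - [1,[-45,-21.4,0],[0,0,0]]
    - [1,[-45,-21.4,0],[0,0,0]]
    - [1,[-45,-21.4,0],[0,0,0]]
    - [1,[-45,-21.4,0],[0,0,0]]

```text
time: 24.62
tcp_pos: [520.7, -11.3, 231.9]
orientation: [[-0.037, 0.999, 0.0], [0.999, 0.037, 0.0], [0.0, 0.0, -1.0]]
force: [1.5, 0.4, -2.8]
gripper_width: 63.5
gripper_force: 56.0
```

Emit:
arm_command:
  motion:
    - [1,[-45,-21.4,0],[0,0,0]]
    - [1,[-45,-21.4,0],[0,0,0]]
    - [1,[-45,-21.4,0],[0,0,0]]
    - [1,[-45,-21.4,0],[0,0,0]]
    - [1,[-45,-21.4,0],[0,0,0]]

```text
time: 25.25
tcp_pos: [421.4, -239.8, 231.9]
orientation: [[-0.037, 0.999, 0.0], [0.999, 0.037, -0.0], [-0.0, 0.0, -1.0]]
force: [0.3, -0.5, -3.0]
gripper_width: 63.2
gripper_force: 56.0
```

Emit:
arm_command:
  motion:
    - [1,[-45,-21.4,0],[0,0,0]]
    - [1,[-12,-6,0],[0,0,0]]
    - [1,[0,0,0],[0,0,0]]
    - [1,[0,0,0],[0,0,0]]

```text
time: 25.75
tcp_pos: [397.4, -295.1, 231.6]
orientation: [[-0.036, 0.999, 0.0], [0.999, 0.036, 0.001], [0.001, 0.0, -1.0]]
force: [-0.1, 0.9, -2.6]
gripper_width: 63.1
gripper_force: 56.1
```

Run:
```python
from h import *
go(397.1,-296.4,115,2)
```

```text
now [ 397.4 -295.1  231.6] yaw 2.1 tilt [0.0001 0.0005] w 63.1 F [-0.1  0.9 -2.6] grip 56.1 j [ 12.  26.  23. 116. -15.  41.  47.] t 25.75
shift now-axes [ -1.3  -0.3 116.6] turn 0.001 rad (0.1 deg) shift after turn [ -1.3  -0.3 116.6]
```

Emit:
arm_command:
  motion:
    - [1,[-1.3,0,30],[0,0,0]]
    - [1,[0,0,40],[0,0,0]]
    - [1,[0,0,35],[0,0,0]]
    - [1,[0,0,10],[0,0,0]]
    - [1,[0,0,0],[0,0,0]]

```text
time: 26.38
tcp_pos: [397.1, -297.1, 116.9]
orientation: [[-0.035, 0.999, -0.0], [0.999, 0.035, 0.0], [0.0, -0.0, -1.0]]
force: [-0.0, -0.4, -2.2]
gripper_width: 62.8
gripper_force: 56.3
```

Emit:
arm_command:
  motion:
    - [1,[0,0,0],[0,0,0]]
    - [1,[0,0,0],[0,0,0]]

```text
time: 26.62
tcp_pos: [397.2, -297.7, 117.7]
orientation: [[-0.034, 0.999, 0.001], [0.999, 0.034, -0.001], [-0.001, 0.001, -1.0]]
force: [0.4, 0.5, -2.7]
gripper_width: 63.2
gripper_force: 56.3
```

Run:
```python
from h import *
go(397.1,-296.4,88.3,2)
d=snap('scene');cv2.imwrite('pics/s5.png',cv2.resize(d['color'][90:190,210:330],None,fx=5,fy=5))
```

```text
now [ 397.2 -297.7  117.7] yaw 2.0 tilt [ 0.0015 -0.0007] w 63.2 F [ 0.4  0.5 -2.7] grip 56.3 j [ 18.  37.  16. 119. -22.  26.  53.] t 26.62
shift now-axes [ 1.3 -0.1 29.4] turn -0.001 rad (-0.0 deg) shift after turn [ 1.3 -0.1 29.4]
```

View pics/s5.png

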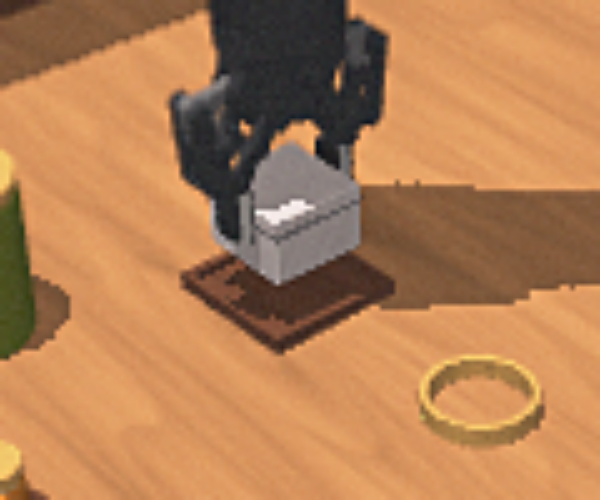

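The tin hangs square and centred above its tray at crop (287,300). I lower it.

Emit:
arm_command:
  motion:
    - [1,[1,0,10],[0,0,0]]
    - [1,[0,0,10],[0,0,0]]
    - [1,[0,0,6],[0,0,0]]
    - [1,[0,0,0],[0,0,0]]
    - [1,[0,0,0],[0,0,0]]

```text
time: 27.3
tcp_pos: [396.7, -296.7, 90.8]
orientation: [[-0.034, 0.999, -0.0], [0.999, 0.034, -0.0], [-0.0, -0.0, -1.0]]
force: [0.4, 0.4, -2.5]
gripper_width: 63.4
gripper_force: 56.5
```

Emit:
arm_command:
  motion:
    - [1,[0,0,1],[0,0,0]]
    - [1,[0,0,1],[0,0,0]]
    - [1,[0,0,0],[0,0,0]]

```text
time: 27.68
tcp_pos: [396.7, -296.5, 88.7]
orientation: [[-0.034, 0.999, 0.0], [0.999, 0.034, -0.0], [-0.0, 0.0, -1.0]]
force: [0.1, 0.6, -2.1]
gripper_width: 63.3
gripper_force: 56.5
```

Emit:
arm_command:
  motion:
    - [1,[0,0,0.8],[0,0,0]]
    - [1,[0,0,0],[0,0,0]]

```text
time: 27.92
tcp_pos: [396.7, -296.6, 88.2]
orientation: [[-0.034, 0.999, 0.0], [0.999, 0.034, 0.0], [-0.0, 0.0, -1.0]]
force: [-2.1, 2.8, 8.2]
gripper_width: 63.4
gripper_force: 57.7
```

Emit:
arm_command:
  motion:
    - [0.0,[0,0,0],[0,0,0]]
    - [-1,[0,0,0],[0,0,0]]
    - [-1,[0,0,0],[0,0,0]]
    - [-1,[0,0,0],[0,0,0]]
    - [-1,[0,0,0],[0,0,0]]

```text
time: 28.55
tcp_pos: [396.7, -296.6, 87.9]
orientation: [[-0.034, 0.999, -0.0], [0.999, 0.034, -0.0], [-0.0, -0.0, -1.0]]
force: [-0.2, 0.1, 0.4]
gripper_width: 85.2
gripper_force: 0.0
```

Emit:
arm_command:
  motion:
    - [-1,[0,0,-12],[0,0,0]]
    - [-1,[0,0,-25],[0,0,0]]
    - [-1,[0,0,-45],[0,0,0]]
    - [-1,[0,0,-50],[0,0,0]]
    - [-1,[0,0,-15],[0,0,0]]

```text
time: 29.18
tcp_pos: [397.2, -297.0, 238.1]
orientation: [[-0.034, 0.999, 0.004], [0.999, 0.034, -0.002], [-0.002, 0.004, -1.0]]
force: [0.2, 0.3, 0.0]
gripper_width: 85.7
gripper_force: 0.0
```

Run:
```python
from h import *
go(615.4,198.6,220,21.6)
d=snap('wrist');top(d,40,58,397,-296,60)
d=snap('scene');top(d,40,58,397,-296,60)
```

```text
now [ 397.2 -297.   238.1] yaw 1.9 tilt [ 0.0037 -0.0016] w 85.7 F [0.2 0.3 0. ] grip 0.0 j [ 12.  25.  24. 116. -15.  42.  47.] t 29.18
shift now-axes [487.9 234.8  18.1] turn -0.343 rad (-19.7 deg) shift after turn [380.5 385.3  18.1]
40 4840 [ 396.6 -295.5   49.1] [array([ 396.6, -296.9]), array([64.3, 63.3]), np.float64(2.1)] circ [array([ 396.6, -297.1]), np.float64(43.5)]
40 320 [ 399.2 -291.8   46.4] [array([ 397.7, -296.1]), array([65.2, 70.8]), np.float64(1.0)] circ [array([ 397.3, -295.8]), np.float64(44.8)]
```

Square tin centred and level. Now the long tin.

Emit:
arm_command:
  motion:
    - [-1,[38,18.5,0],[0,0,0]]
    - [-1,[45,21.6,0],[0,0,0]]
    - [-1,[45,21.6,0],[0,0,0]]
    - [-1,[45,21.6,0],[0,0,0]]
    - [-1,[45,21.6,0],[0,0,0]]

```text
time: 29.9
tcp_pos: [494.1, -73.5, 234.0]
orientation: [[-0.034, 0.999, -0.002], [0.999, 0.034, -0.0], [-0.0, -0.002, -1.0]]
force: [0.5, -0.7, 1.5]
gripper_width: 85.2
gripper_force: 0.0
```

Emit:
arm_command:
  motion:
    - [-1,[45,21.6,0],[0,0,0]]
    - [-1,[45,21.6,0],[0,0,0]]
    - [-1,[45,21.6,0],[0,0,0]]
    - [-1,[45,21.6,0],[0,0,0]]
    - [-1,[45,21.6,0],[0,0,0]]

```text
time: 30.52
tcp_pos: [594.4, 154.9, 233.6]
orientation: [[-0.034, 0.999, -0.002], [0.999, 0.034, -0.001], [-0.0, -0.002, -1.0]]
force: [-0.0, -0.0, -0.4]
gripper_width: 85.5
gripper_force: 0.0
```

Emit:
arm_command:
  motion:
    - [-1,[45,21.6,0],[0,0,0]]
    - [-1,[0,0,0],[0,0,-0.171]]
    - [-1,[0,0,0],[0,0,-0.172]]
    - [-1,[0,0,0],[0,0,0]]
    - [-1,[0,0,0],[0,0,0]]

```text
time: 31.15
tcp_pos: [614.3, 198.9, 234.3]
orientation: [[-0.364, 0.931, -0.001], [0.931, 0.364, -0.0], [0.0, -0.001, -1.0]]
force: [0.1, 0.2, 0.8]
gripper_width: 85.5
gripper_force: 0.0
```

Run:
```python
from h import *
go(615.4,198.6,84,21.6)
for n in('wrist','top','scene'):
    d=snap(n);top(d,30,46,614,200,120)
```

```text
now [614.3 198.9 234.3] yaw 21.3 tilt [-0.0009 -0.0002] w 85.5 F [0.1 0.2 0.8] grip 0.0 j [-34.  37.  17.  93. -13.  52.   9.] t 31.15
shift now-axes [ -0.7   1.1 150.3] turn -0.004 rad (-0.3 deg) shift after turn [ -0.7   1.  150.3]
30 11163 [613.6 203.4  39.2] [array([615.4, 198.2]), array([ 66.2, 149.5]), np.float64(21.5)] circ [array([615.2, 198.6]), np.float64(81.0)]
30 695 [627.7 166.3  39.2] [array([628.3, 168.7]), array([67.2, 86.8]), np.float64(21.5)] circ [array([626. , 167.8]), np.float64(52.7)]
30 1936 [617.  202.2  36.7] [array([615.4, 199.2]), array([ 68.2, 148.4]), np.float64(21.3)] circ [array([616.2, 199.9]), np.float64(79.3)]
```

Emit:
arm_command:
  motion:
    - [-1,[-0.7,1,25],[0,0,0]]
    - [-1,[0,0,35],[0,0,0]]
    - [-1,[0,0,30],[0,0,0]]
    - [-1,[0,0,10],[0,0,0]]
    - [-1,[0,0,0],[0,0,0]]

```text
time: 31.92
tcp_pos: [615.7, 198.8, 134.9]
orientation: [[-0.368, 0.93, -0.0], [0.93, 0.368, -0.0], [-0.0, -0.0, -1.0]]
force: [-0.8, 0.5, 0.1]
gripper_width: 85.2
gripper_force: 0.0
```

Emit:
arm_command:
  motion:
    - [-1,[0,0,0],[0,0,0]]
    - [-1,[0,0,0],[0,0,0]]

```text
time: 32.17
tcp_pos: [616.0, 199.0, 135.9]
orientation: [[-0.368, 0.93, 0.001], [0.93, 0.368, 0.001], [0.0, 0.001, -1.0]]
force: [-0.2, 0.3, -0.3]
gripper_width: 85.5
gripper_force: 0.0
```

Run:
```python
from h import *
go(615.4,198.5,84,21.4)
```

```text
now [616.  199.  135.9] yaw 21.6 tilt [0.0013 0.0006] w 85.5 F [-0.2  0.3 -0.3] grip 0.0 j [-32.  45.  14.  95. -15.  42.  11.] t 32.17
shift now-axes [-0.2 -0.9 51.9] turn 0.003 rad (0.2 deg) shift after turn [-0.2 -0.9 51.9]
```

Emit:
arm_command:
  motion:
    - [-1,[0,-0.9,20],[0,0,0.003]]
    - [-1,[0,0,20],[0,0,0]]
    - [-1,[0,0,11],[0,0,0]]
    - [-1,[0,0,0],[0,0,0]]
    - [-1,[0,0,0],[0,0,0]]

```text
time: 32.8
tcp_pos: [615.1, 198.5, 84.2]
orientation: [[-0.365, 0.931, 0.0], [0.931, 0.365, 0.0], [-0.0, 0.0, -1.0]]
force: [0.6, 0.6, 0.7]
gripper_width: 85.3
gripper_force: 0.0
```

Emit:
arm_command:
  motion:
    - [1,[0,0,0],[0,0,0]]
    - [1,[0,0,0],[0,0,0]]
    - [1,[0,0,0],[0,0,0]]
    - [1,[0,0,0],[0,0,0]]
    - [1,[0,0,0],[0,0,0]]
  newtons: 80

```text
time: 33.42
tcp_pos: [615.2, 198.6, 84.9]
orientation: [[-0.365, 0.931, 0.001], [0.931, 0.365, 0.001], [0.0, 0.001, -1.0]]
force: [-1.2, -0.8, 10.4]
gripper_width: 64.5
gripper_force: 89.7
```

Emit:
arm_command:
  motion:
    - [1,[0,0,-3],[0,0,0]]
    - [1,[0,0,-10],[0,0,0]]
    - [1,[0,0,-20],[0,0,0]]
    - [1,[0,0,-30],[0,0,0]]
    - [1,[0,0,-20],[0,0,0]]

```text
time: 34.05
tcp_pos: [615.3, 198.6, 169.4]
orientation: [[-0.365, 0.931, 0.002], [0.931, 0.365, 0.001], [0.0, 0.002, -1.0]]
force: [0.3, 0.2, -1.6]
gripper_width: 64.5
gripper_force: 88.8
```

Run:
```python
from h import *
go(513.8,11.3,170,-24.3)
d=snap('scene','s6.png');top(d,90,140,614,200,120)
d=snap('top');X=world(d);print(trays(X,d['color'],dict(lng=(514,11,105))))
```

```text
now [615.3 198.6 169.4] yaw 21.4 tilt [0.0018 0.0007] w 64.5 F [ 0.3  0.2 -1.6] grip 88.8 j [-33.  42.  15.  95. -15.  45.  10.] t 34.05
shift now-axes [-137.3 -162.8   -0.9] turn 0.798 rad (45.7 deg) shift after turn [-212.5  -15.4   -0.9]
90 2245 [621.3 212.3 116.3] [array([619.1, 200.7]), array([ 85.6, 151.1]), np.float64(21.0)] circ [array([614. , 198.3]), np.float64(81.5)]
{'lng': (1927, array([513.1,  11.3,   5.7]), [array([512.5,  11.3]), array([173.6,  92.4]), np.float64(65.8)])}
```

View pics/s6.png

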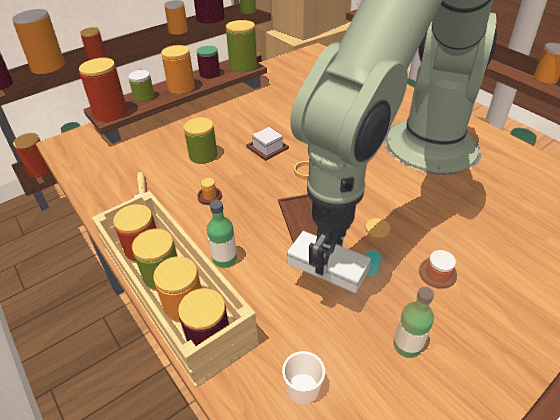

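The long tin is lifted at (328,258). The small jar (208,190), round jar (440,268) and square tin (267,143) stand in their trays, and the bottles are untouched. I turn and carry it to the long tray.

Emit:
arm_command:
  motion:
    - [1,[0,0,0],[0,0,0.1]]
    - [1,[0,0,0],[0,0,0.17]]
    - [1,[0,0,0],[0,0,0.17]]
    - [1,[0,0,0],[0,0,0.17]]
    - [1,[0,0,0],[0,0,0.17]]

```text
time: 34.78
tcp_pos: [614.5, 198.4, 166.1]
orientation: [[0.4, 0.917, -0.001], [0.917, -0.4, -0.001], [-0.001, -0.001, -1.0]]
force: [-0.4, 0.3, -3.6]
gripper_width: 64.1
gripper_force: 88.8
```

Emit:
arm_command:
  motion:
    - [1,[0,0,0],[0,0,0.018]]
    - [1,[-30,-2,0],[0,0,0]]
    - [1,[-42,-3,0],[0,0,0]]
    - [1,[-42,-3,0],[0,0,0]]
    - [1,[-42,-3,0],[0,0,0]]

```text
time: 35.4
tcp_pos: [539.8, 59.7, 166.7]
orientation: [[0.407, 0.913, -0.0], [0.913, -0.407, -0.0], [-0.0, -0.0, -1.0]]
force: [1.9, -0.4, -3.4]
gripper_width: 64.3
gripper_force: 88.9
```

Emit:
arm_command:
  motion:
    - [1,[-42,-3,0],[0,0,0]]
    - [1,[-14,-1,0],[0,0,0]]
    - [1,[0,0,0],[0,0,0]]
    - [1,[0,0,0],[0,0,0]]
    - [1,[0,0,0],[0,0,0]]

```text
time: 36.02
tcp_pos: [514.3, 12.4, 166.7]
orientation: [[0.41, 0.912, 0.0], [0.912, -0.41, 0.0], [0.0, 0.0, -1.0]]
force: [-0.8, 0.1, -3.7]
gripper_width: 63.9
gripper_force: 89.0
```

Run:
```python
from h import *
go(513.6,11.3,112,-24.3)
d=snap('scene');top(d,110,135,514,11,120)
d=snap('wrist');top(d,110,135,514,11,120)
```

```text
now [514.3  12.4 166.7] yaw -24.2 tilt [0.0001 0.0001] w 63.9 F [-0.8  0.1 -3.7] grip 89.0 j [-27.  35.  26. 116. -26.  35.  -8.] t 36.02
shift now-axes [-1.3 -0.2 54.7] turn 0.002 rad (0.1 deg) shift after turn [-1.3 -0.2 54.7]
110 1163 [522.6  34.5 118.7] [array([518.9,  29.9]), array([126.7,  89.5]), np.float64(76.6)] circ [array([519.1,  27.3]), np.float64(68.3)]
110 38292 [525.4  36.9 121.2] [array([522.8,  30.9]), array([107.7,  92.5]), np.float64(66.2)] circ [array([522.7,  31.5]), np.float64(62.6)]
```

Emit:
arm_command:
  motion:
    - [1,[-1.2,0,15],[0,0,0]]
    - [1,[0,0,25],[0,0,0]]
    - [1,[0,0,13],[0,0,0]]
    - [1,[0,0,0],[0,0,0]]
    - [1,[0,0,0],[0,0,0]]

```text
time: 36.75
tcp_pos: [513.7, 10.2, 114.3]
orientation: [[0.412, 0.911, 0.0], [0.911, -0.412, -0.0], [0.0, 0.0, -1.0]]
force: [-0.1, -0.5, -2.8]
gripper_width: 64.2
gripper_force: 89.0
```

Run:
```python
from h import *
go(513.6,11.3,88.9,-24.3)
d=snap('scene');cv2.imwrite('pics/s7.png',cv2.resize(d['color'][150:280,240:380],None,fx=4,fy=4))
```

```text
now [513.7  10.2 114.3] yaw -24.3 tilt [ 0.0005 -0.0001] w 64.2 F [-0.1 -0.5 -2.8] grip 89.0 j [-23.  40.  22. 117. -29.  29.  -5.] t 36.75
shift now-axes [ 1.  -0.5 25.4] turn -0.000 rad (-0.0 deg) shift after turn [ 1.  -0.5 25.4]
```

View pics/s7.png

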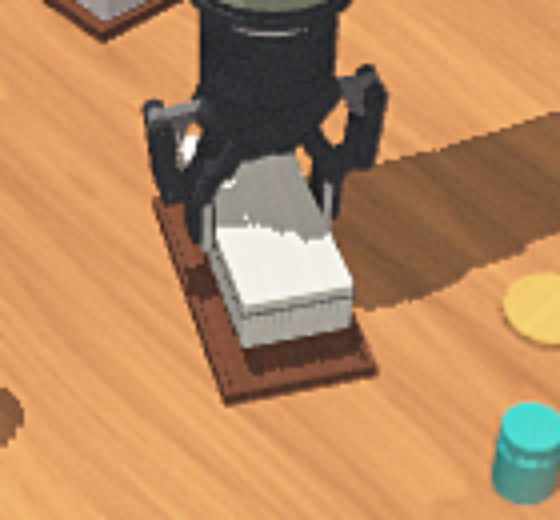

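The tin is aligned above the tray, at crop (285,290) over the tray edge at (300,385). I lower it.

Emit:
arm_command:
  motion:
    - [1,[1,0,9],[0,0,0]]
    - [1,[0,0,8],[0,0,0]]
    - [1,[0,0,5],[0,0,0]]
    - [1,[0,0,0],[0,0,0]]
    - [1,[0,0,0],[0,0,0]]

```text
time: 37.42
tcp_pos: [513.9, 11.2, 92.0]
orientation: [[0.412, 0.911, 0.0], [0.911, -0.412, -0.0], [-0.0, 0.0, -1.0]]
force: [-0.3, -1.6, -3.0]
gripper_width: 64.2
gripper_force: 89.0
```

Emit:
arm_command:
  motion:
    - [1,[0,0,1],[0,0,0]]
    - [1,[0,0,1],[0,0,0]]
    - [1,[0,0,0],[0,0,0]]

```text
time: 37.8
tcp_pos: [513.8, 11.3, 89.9]
orientation: [[0.411, 0.911, -0.0], [0.911, -0.411, -0.0], [-0.0, 0.0, -1.0]]
force: [-0.2, 0.5, -3.1]
gripper_width: 64.3
gripper_force: 89.0
```

Emit:
arm_command:
  motion:
    - [1,[0,0,0.8],[0,0,0]]
    - [1,[0,0,0.5],[0,0,0]]
    - [1,[0,0,0],[0,0,0]]

```text
time: 38.17
tcp_pos: [513.9, 11.3, 89.0]
orientation: [[0.411, 0.911, 0.0], [0.911, -0.411, 0.0], [0.0, 0.0, -1.0]]
force: [-3.2, 0.4, 7.3]
gripper_width: 64.5
gripper_force: 90.2
```

Contact. I release and rise.

Emit:
arm_command:
  motion:
    - [0.0,[0,0,0],[0,0,0]]
    - [-1,[0,0,0],[0,0,0]]
    - [-1,[0,0,0],[0,0,0]]
    - [-1,[0,0,0],[0,0,0]]
    - [-1,[0,0,0],[0,0,0]]

```text
time: 38.8
tcp_pos: [513.9, 11.3, 88.6]
orientation: [[0.411, 0.911, -0.0], [0.911, -0.411, -0.0], [-0.0, 0.0, -1.0]]
force: [0.8, 0.1, -0.1]
gripper_width: 85.0
gripper_force: 0.0
```

Emit:
arm_command:
  motion:
    - [-1,[0,0,-12],[0,0,0]]
    - [-1,[0,0,-25],[0,0,0]]
    - [-1,[0,0,-45],[0,0,0]]
    - [-1,[0,0,-50],[0,0,0]]
    - [-1,[0,0,-25],[0,0,0]]

```text
time: 39.42
tcp_pos: [514.1, 11.1, 248.7]
orientation: [[0.412, 0.911, 0.003], [0.911, -0.412, 0.001], [0.002, 0.002, -1.0]]
force: [0.8, -0.2, -0.4]
gripper_width: 85.7
gripper_force: 0.0
```

Emit:
arm_command:
  motion:
    - [-1,[0,0,0],[0,0,0]]
    - [-1,[0,0,0],[0,0,0]]

```text
time: 39.67
tcp_pos: [513.6, 11.4, 245.5]
orientation: [[0.411, 0.911, -0.0], [0.911, -0.411, 0.0], [0.0, -0.0, -1.0]]
force: [1.1, -0.6, 0.4]
gripper_width: 85.6
gripper_force: 0.0
```

Run:
```python
from h import *
d=snap('wrist');top(d,34,50,514,11,110)
d=snap('scene','s8.png')
top(d,34,50,514,11,110);top(d,40,58,397,-296,60);top(d,40,60,392,320,50);top(d,45,60,647,-216,35)
for x,y in((733,-10),(580,391)): top(d,155,176,x,y,50)
s=arm.sense();print(s['joint_vel'].round(2),s['tcp_pos'])
```

```text
34 10623 [515.7  15.8  43.2] [array([513.3,  10.9]), array([149.1,  66.2]), np.float64(65.8)] circ [array([514.6,  10.6]), np.float64(80.8)]
34 1241 [516.7  17.7  40.5] [array([513.1,  12. ]), array([153.2,  66.2]), np.float64(65.7)] circ [array([514.4,  12.7]), np.float64(80.3)]
40 246 [ 404.5 -297.2   46.5] [array([ 396.4, -296.8]), array([67.4, 66.2]), np.float64(5.1)] circ [array([ 397.5, -296.3]), np.float64(43.9)]
40 448 [395.3 321.   48.6] [array([392.8, 319.9]), array([55.8, 53.2]), np.float64(49.1)] circ [array([392.4, 321.6]), np.float64(29.8)]
45 109 [ 648.1 -214.    50.6] [array([ 647.7, -214.8]), array([35.9, 30.8]), np.float64(57.2)] circ [array([ 648.3, -215.5]), np.float64(18.3)]
155 151 [733.9  -8.8 165.9] [array([732.9, -12. ]), array([25.1, 26.5]), np.float64(0.8)] circ [array([732.5, -11.9]), np.float64(14.0)]
155 235 [581.5 393.1 166.3] [array([579.4, 392. ]), array([25. , 25.9]), np.float64(11.8)] circ [array([579.3, 392.7]), np.float64(13.7)]
[ 0.14  0.28  0.05 -0.11  0.03  0.04 -0.1 ] [513.47160109  11.206233   244.98061358]
```

View pics/s8.png

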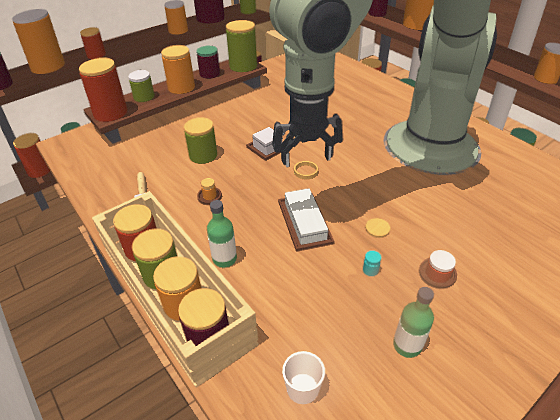

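The picture shows all four pieces in their trays: small jar (208,190), round jar (440,268), square tin (265,143) and long tin (305,217). The bottles at (222,235) and (413,325) are unmoved.

```bash
python3 -c "from plant import arm; print(arm.sign_off())"
```

```text
the job is handed in; nothing more can be done
None
```

The stack came apart from the top down; all four pieces stand upright, released, each in its own tray, the two green bottles are where they stood, and the job was handed in at about 40 s.

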